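# Fetch a seal from the bench drawer and set it to the index mark

### The job

Pull the chest's upper drawer all the way out to its stop, then lift out the round-footed brass seal and set it down gently, upright, in the scribed circle on top of the engraving block, turned so that the lug on its foot points straight at the raised index rib. Leave the drawer fully out with the square-footed seal standing in it, and do not disturb the jar, the loupe or the graver on the bench.

Things in the scene. Friction and masses are not known exactly. Their poses are not given: they have to be found in the camera images.
- drawer (a joint): how far the chest's upper drawer is out, m: 0 shut, 0.130 at its stop; it may start a little ajar. It slides along the chest's own -x with light friction and stays where it is left.
- chest: Small wooden bench chest, fixed to the bench, 240 deep (x) x 260 wide (y) x 132 mm high; origin under its centre on the bench, front faces its own -x. Its top board lies from 105 mm in front of the centre to 120 mm behind it. The lower front, with two small brass knobs at 30 mm height, does not open.
- drawer_handle (a point): Middle of the upper drawer's handle: a level brass bar, 10 mm thick, 100 mm long along the chest's y, its axis 40 mm off the drawer front and 104 mm above the bench (28 mm below the chest's top). Axes are the chest's.
- drawer_floor (a point): Centre of the drawer's inner floor, 63 mm above the bench, 155 mm behind the handle; axes are the chest's. Inside 190 (x) x 224 mm (y), walls 5 mm thick reaching 40 mm above the floor; the front panel is 15 mm thick and 51 mm above the floor. Fully out, the front 124 mm of the inside is open to above.
- seal: The round-footed brass seal, about 0.18 kg, standing loose in the drawer. Origin at the centre of its underside, z up its axis. Round foot 36 mm in diameter and 9 mm high, cone to 13 mm, then a plain round stem 22 mm in diameter from 13 to 44 mm, top at 47 mm. A single lug, 6 mm wide and 2 to 9 mm above the underside, juts from the foot along the seal's +x to 30 mm from the axis.
- seal_lug (a point): Outer end of the seal's lug, 30 mm from its axis along its +x, 5.5 mm above its underside.
- square_seal: The other seal, about 0.2 kg, loose in the drawer beside the first, to its left or right: square foot 30 x 30 x 12 mm, square stem 18 x 18 mm to 42 mm height, no lug. Origin at the centre of its underside. Stays in the drawer.
- block: Engraver's block, fixed to the bench: a dark round steel body 110 mm in widest diameter, with a flat round top plate 92 mm in diameter, 50 mm above the bench. Origin under its centre on the bench, its +x points from the axis to the index rib.
- block_top (a point): Centre of the block's top plate, 50 mm above the bench, with the block's axes. A scribed circle of 41 mm diameter around it shows where the seal's foot stands.
- block_mark (a point): Inner upper end of the index rib: a raised steel rib 6 mm wide and 5 mm high on the plate, running outwards along the block's +x from 35 to 46 mm from the centre. It is the only raised thing on the plate.
- jar: Closed glass jar, 60 mm in diameter, 75 mm high, standing on the bench beyond the block; origin under its centre. Bystander.
- loupe: Black eye loupe, a round waisted tube 42 mm wide at its foot and 36 mm high, on the bench to the right of the chest, between it and the jar; origin under its centre. Bystander.
- graver: Steel graver with a wooden handle, 150 mm long, lying on the bench to the left of the chest; lies along its x. Bystander.
There are look-alikes about, which are no part of the job. Leave any blue, green or turquoise look-alike of the block alone.

How it is judged:
On the way, in this order (a step that is already met when the one before it is completed fails the run):
1. the drawer is pulled out to its stop (within 6 mm) (value of joint drawer above 0.124 m), for 0.2 s.
2. the round-footed seal is lifted clear of the drawer (height (world z) of seal above 0.12 m), for 0.1 s.
At the end, for the whole second after the job is handed in: The drawer is out to its stop (within 6 mm); the round-footed seal stands released, upright (within 0.1 rad) and at rest on the block's top plate, within 8 mm of its centre, its lug pointing at the index rib within 0.15 rad; the square-footed seal stands in the drawer (tilt under 0.3 rad) (value of joint drawer above 0.124 m and z of square_seal in the frame of drawer_floor between -0.012 and 0.012 m and angle between square_seal's own z axis and vertical below 0.3 rad and horizontal distance between seal and block_top below 0.008 m and z of seal in the frame of block_top between -0.004 and 0.004 m and angle between seal's own z axis and vertical below 0.1 rad and angle between the x axis of seal and the x axis of block_top, either way round below 0.15 rad and x of seal_lug in the frame of block_top above 0.01 m and linear speed of seal below 0.02 m/s and angular speed of seal below 0.2 rad/s); the robot touches nothing.
It fails at once if the jar, the loupe or the graver is pushed more than 30 mm (distance of any of jar, loupe, graver from where it was at the start of the episode above 0.03 m).
It fails at once if the square-footed seal is tipped over or lifted out of the drawer (angle between square_seal's own z axis and vertical above 0.6 rad or height (world z) of square_seal above 0.11 m).
It fails at once if the seal is pressed hard onto the block (over 40 N) (contact force between seal and block above 40 N).
It fails at once if the seal is let fall onto the block (it falls free of the fingers at over 0.4 m/s, a drop of about 8 mm) (contact force between seal and the fingers below 0.1 N and linear speed of seal above 0.4 m/s and horizontal distance between seal and block_top below 0.06 m).
It also fails if it takes over 58 s, if anything falls off the work surface, if the arm or the gripper's body presses on something with over 40 N, if the wrist force passes 120 N, or if a joint passes its speed limit or range.

### The arm

A 6-joint arm with a two-finger parallel gripper is mounted at the origin on the work surface. World frame = base frame: x ahead of the robot, y to its left, z up, the work surface at z = 0. Lengths are in m, angles in rad, forces in N, time in s.
With the tool pointing down it reaches from about 0.375 to 0.9 m from the base axis. Payload 3.1 kg.
Tool frame: the origin (TCP) lies on the centre line of the jaws, within the pads' length; the fingertips stand 19 mm ahead of it and the grasp point (between the pads) is the TCP; z points along the fingers, y is the line along which they close (so a half turn about z gives the same grasp; the last joint's range is limited). The gripper opens to 85 mm and grips with 20 to 120 N. Pads are 22 mm wide; open, the fingers measure 114 mm over their backs; the gripper's body (76 mm by 85 mm) begins 54 mm behind the grasp point. The pads swing forward as they close: fully open they stand 13 mm farther back than shut.
Start: joints at [-1.337, 0.527, 1.433, -0, 1.181, -0.178], TCP at [0.25, -0.573, 0.25] pointing down, gripper open.
Joint ranges: [-3.08, 3.08], [-0.75, 2.2], [0.22, 2.44], [-1.43, 4.57], [0, 2.65], [-2.85, 2.85]. Speed limits (rad/s): [2.79, 2.79, 3.14, 3.14, 3.14, 3.14].

### API

Orientations are given as a unit quaternion [x, y, z, w].
In Python, from station import manip, cams, sign_off gives the robot as it stands.
- The arm moves only by the tool carry_out, never from a script. Its argument "targets" is a list that holds one entry, the list of rows, each a list of 7 numbers: the shift along the tool's x, y, z in cm, then the turn, a rotation vector about the tool's x, y, z in degrees, then the finger opening in cm, from 0 to 8.54. A call has 1 to 12 rows; each row is the pose to reach, as a shift and turn from the pose commanded when the call began, along the tool's axes at that moment; what a row does not reach only later rows make up. A row lasts 1/12 s, in which the tool goes at most 41.7 mm and 7.16 degrees, less where a joint would pass 70% of its speed; a pose out of reach is approached as far as the arm can. A call with a gripper value outside its range is refused whole. The fingers move at their own pace and stop on an object; "force" is the grip in N (left out, the last holds). Time passes only in rows, so rows that repeat a pose let the fingers close. It gives the time, the measured TCP pose, the force, the opening and the grip force at its end, in the units of the state.
- manip.sense(): the state, without advancing time (a new reading comes with each control period).
- cams.snapshot(name): name is "scene" or "top" or "wrist"; returns the picture (384x512x3 uint8, red, green, blue); there is no depth.
- cams.camera_info(name): a dict with "K" (3x3 intrinsics, pixels), "T" (4x4, takes a point from camera to world coordinates). Camera axes: x right, y down, z forward; pixel columns grow to the right and rows downward; lengths in m; the calibration is good to about 2 mm. A picture is of the moment at which its call begins: read the wrist's pose just before it. camera_info takes no time and is no camera call; for the wrist camera it gives the pose at the moment of the call.
- sign_off(): hands the job in; it is judged then, once.
The state is a dict: "t": time; "q": joint angles; "qd": joint speeds; "tau": joint torques, N m; "tcp_pos": TCP position; "tool_rot": TCP orientation; "force": force on the tool from outside, world axes, zero at the start; "ft_torque": the same for the moment, N m; "finger_gap": opening from 0.0 (shut) to 1.0 (fully open); "gripper_force": force on a finger pad.
Only numpy, scipy, OpenCV 4.12 (cv2) and the standard library are available. Lean on these libraries where they do the work, as an engineer would, in place of code of your own. Each camera call takes 0.05 s, during which the arm holds its last target. There are 200 camera calls.

## Working session

There is one attempt and no reset: what is moved stays moved. The work goes in short steps, Python scripts to look and compute and a tool call to move; the robot and the scene stay as the last step left them, time stands still between calls to the robot, and variables do not carry over. Pictures are saved under pics/ and viewed, at most 12 in all, crops included, and the job is handed in when it is done.

Besides the shell and the picture viewer there is one more tool, called after "Request:" as name(argument=value, ...), one argument or row to a line, values as JSON. carry_out: Moves the arm, as the interface text tells. Its arguments: {"type":"object","properties":{"targets":{"type":"array"},"force":{"type":"number"}},"required":["targets"]}

```bash
mkdir -p pics
cat > h.py <<'E'
import numpy as np, cv2
from station import manip, cams, sign_off
def ray(info,u,v,z):
    K=np.array(info["K"]);T=np.array(info["T"])
    d=T[:3,:3]@np.linalg.solve(K,[u,v,1.]);o=T[:3,3]
    return o+d*(z-o[2])/d[2]
def proj(info,p):
    K=np.array(info["K"]);T=np.array(info["T"])
    c=T[:3,:3].T@(np.array(p)-T[:3,3]);q=K@c
    return q[:2]/q[2]
def snap(name,fn):
    im=cams.snapshot(name); cv2.imwrite(fn,im[:,:,::-1]); return im
E
python3 - <<'E'
from h import *
a=snap("top","pics/top.png");b=snap("scene","pics/scene.png")
for n in("top","scene"):
    i=cams.camera_info(n);print(n,np.round(i["K"],1).tolist(),np.round(i["T"],3).tolist())
print(manip.sense())
E
```

```text
top [[365.9, 0.0, 260.1], [0.0, 365.9, 193.0], [0.0, 0.0, 1.0]] [[0.006, -0.993, 0.12, 0.425], [-1.0, -0.01, -0.026, -0.009], [0.027, -0.12, -0.992, 1.228], [0.0, 0.0, 0.0, 1.0]]
scene [[452.5, 0.0, 251.7], [0.0, 452.5, 195.6], [0.0, 0.0, 1.0]] [[-0.512, 0.671, -0.536, 1.237], [0.859, 0.391, -0.33, 0.4], [-0.012, -0.63, -0.777, 1.084], [0.0, 0.0, 0.0, 1.0]]
{'t': 0.1, 'q': array([-1.33747353e+00,  5.28400502e-01,  1.43378320e+00,  1.10487519e-05,
        1.18141345e+00, -1.78538532e-01]), 'qd': array([ 0.00071836, -0.00135706, -0.00212101, -0.00127282,  0.0001425 ,
       -0.00060556]), 'tau': array([-5.61433353e-04, -4.43304992e+01, -1.78586340e+01, -2.60135857e-04,
        3.84954576e-03, -4.81137850e-07]), 'tcp_pos': array([ 0.25006048, -0.57212487,  0.2494118 ]), 'tool_rot': array([ 9.78871046e-01,  2.04476088e-01, -2.23433991e-05, -1.00200984e-03]), 'force': array([-0.18189821,  0.08190143,  0.214464  ]), 'ft_torque': array([-0.03745368,  0.06786149,  0.0498657 ]), 'gripper_force': 0.0, 'finger_gap': 0.9970753598162438}
```

View pics/top.png

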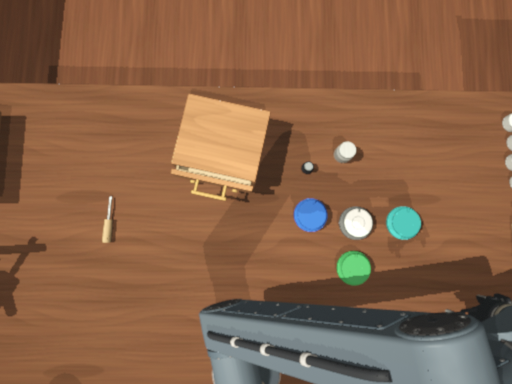

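View pics/scene.png

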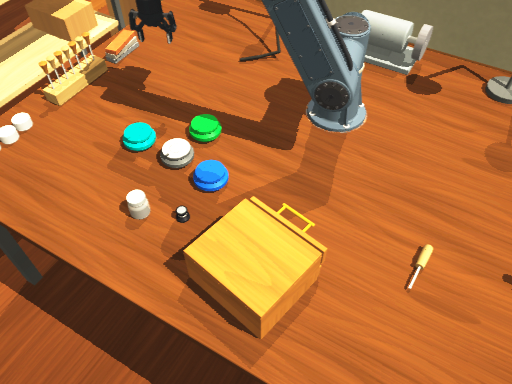

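The top view shows the chest at (220,140), its handle bar at about (192,193)–(225,199), and the white/steel block at (356,222). The blue, green and turquoise discs are look-alikes. The graver is at (108,220), the loupe at (308,168) and the jar at (346,152).

Run:
```python
from h import *
a=cv2.imread("pics/top.png");i=cams.camera_info("top")
hsv=cv2.cvtColor(a,cv2.COLOR_BGR2HSV)
for n,(u,v,z) in dict(TLback=(191,95,.132),TRback=(270,111,.132),TLf=(173,162,.132),hl=(192,193,.104),hr=(225,199,.104),block=(356,222,.05),jar=(345,150,.075),loupe=(308,167,.036),grav=(108,220,.01)).items(): print(n,np.round(ray(i,u,v,z),3))
cv2.imwrite("pics/c1.png",cv2.resize(a[85:265,165:385],None,fx=3.2,fy=3.2,interpolation=cv2.INTER_CUBIC))
for p in [(215,130),(205,196),(356,222),(356,232)]: print(p,hsv[p[1],p[0]])
```

```text
TLback [0.862 0.178 0.132]
TRback [ 0.815 -0.068  0.132]
TLf [0.65  0.226 0.132]
hl [0.56  0.171 0.104]
hr [0.542 0.069 0.104]
block [ 0.477 -0.352  0.05 ]
jar [ 0.708 -0.314  0.075]
loupe [ 0.658 -0.2    0.036]
grav [0.479 0.458 0.01 ]
(215, 130) [ 16 123 232]
(205, 196) [ 19 130 206]
(356, 222) [  0   0 255]
(356, 232) [  0   0 255]
```

View pics/c1.png

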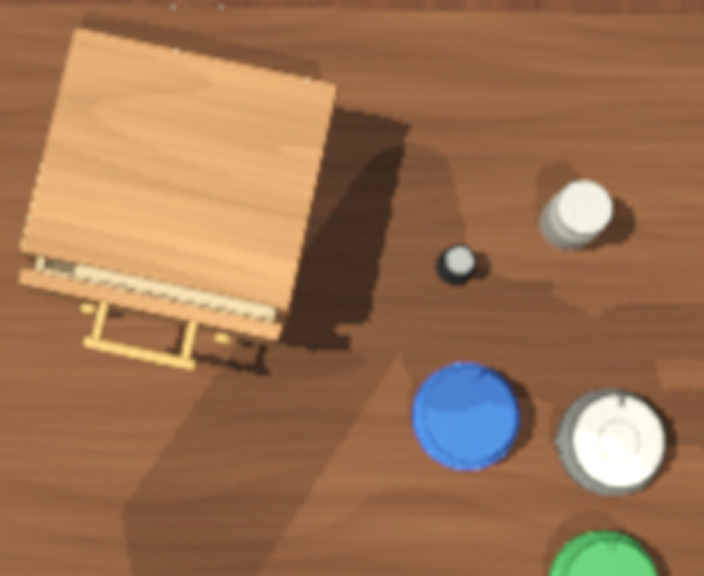

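```bash
cat >> h.py <<'E'
from scipy.spatial.transform import Rotation as R
def go(p,yaw):
    """shift (cm), rotvec (deg) in tool axes to reach TCP p, tool down with its x axis at yaw (deg)"""
    s=manip.sense();r=R.from_quat(s["tool_rot"])
    t=R.from_euler("z",yaw,degrees=True)*R.from_euler("x",180,degrees=True)
    d=r.inv().apply(np.array(p)-s["tcp_pos"])*100
    return np.round(d,2),np.round((r.inv()*t).as_rotvec(degrees=True),1)
E
python3 - <<'E'
from h import *
i=cams.camera_info("wrist");s=manip.sense();r=R.from_quat(s["tool_rot"]).as_matrix();T=np.array(i["T"])
print(np.round(i["K"],0).tolist());print("cam in tool",np.round(r.T@(T[:3,3]-s["tcp_pos"]),3),np.round(r.T@T[:3,:3],2).tolist())
print(go([.45,-.352,.26],79.2),go([.50,.13,.26],79.2))
E
```

```text
[[341.0, 0.0, 257.0], [0.0, 341.0, 190.0], [0.0, 0.0, 1.0]]
cam in tool [ 0.076 -0.    -0.123] [[0.0, -0.95, -0.3], [1.0, 0.0, -0.0], [0.0, -0.3, 0.95]]
(array([ 27.13, -12.17,  -1.02]), array([ -0.1,  -0.1, -55.6])) (array([ 51.01, -54.34,  -0.93]), array([ -0.1,  -0.1, -55.6]))
```

Run:
```python
from h import *
print(go([.48,-.33,.26],79.2))
```

```text
(array([ 30.76, -12.99,  -1.02]), array([ -0.1,  -0.1, -55.6]))
```

Request:
carry_out(
  targets=[
    [[30.8,-13,-1,0,0,-55.6,4],[30.8,-13,-1,0,0,-55.6,4],[30.8,-13,-1,0,0,-55.6,4],[30.8,-13,-1,0,0,-55.6,4],[30.8,-13,-1,0,0,-55.6,4],[30.8,-13,-1,0,0,-55.6,4],[30.8,-13,-1,0,0,-55.6,4],[30.8,-13,-1,0,0,-55.6,4],[30.8,-13,-1,0,0,-55.6,4],[30.8,-13,-1,0,0,-55.6,4],[30.8,-13,-1,0,0,-55.6,4],[30.8,-13,-1,0,0,-55.6,4]],
  ],
)

```text
t: 1.1
tcp_pos: [0.4795, -0.3313, 0.26]
tool_rot: [0.771, 0.637, -0.0, -0.0]
force: [0.4, 0.8, -0.5]
finger_gap: 0.472
gripper_force: 0.0
```

Run:
```python
from h import *
s=manip.sense();print(s["t"],s["tcp_pos"],s["finger_gap"],np.abs(s["qd"]).max())
i=cams.camera_info("wrist");a=snap("wrist","pics/w1.png");np.save("w1T.npy",i["T"])
print(go([.50,.13,.26],79.2))
```

```text
1.1 [ 0.47952604 -0.33126148  0.26001363] 0.47226227092179535 0.018820980663359632
(array([ 4.571e+01, -6.740e+00,  1.000e-02]), array([-0. ,  0. , -0.2]))
```

View pics/w1.png

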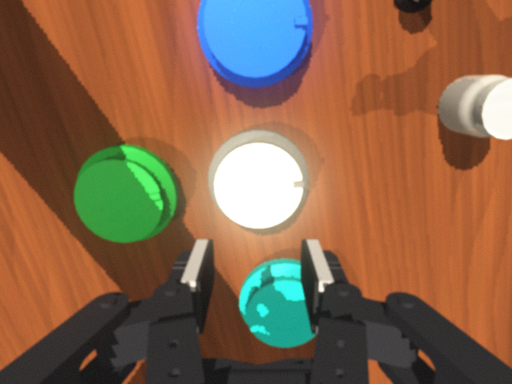

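The wrist view shows the white block plate at about (258,183), with the index rib notch at about (298,184).

Run:
```python
from h import *
a=cv2.imread("pics/w1.png");i=dict(cams.camera_info("wrist"));i["T"]=np.load("w1T.npy")
m=(a.min(2)>225).astype(np.uint8); m[:,330:]=0;m[:110]=0;m[236:]=0
c=max(cv2.findContours(m,0,2)[0],key=cv2.contourArea);h=cv2.convexHull(c)
P=np.array([ray(i,*q[0],.05)[:2] for q in h],np.float32)
(x,y),rd=cv2.minEnclosingCircle(P);print("centre",x,y,rd)
g=cv2.cvtColor(a,cv2.COLOR_BGR2GRAY);print(g[174:196,284:312])
```

```text
centre 0.4753762483596802 -0.3552526831626892 0.045436568558216095
[[255 255 255 255 255 255 255 255 255 255 255 255 255 255 255 255 255 242
  192 170 167 165 164 160 156 156 155 156]
 [255 255 255 255 255 255 255 255 255 255 255 255 255 255 255 255 255 249
  205 170 165 165 163 160 159 156 156 154]
 [255 255 255 255 255 255 255 255 255 255 255 255 255 255 255 255 255 253
  214 173 167 165 164 162 159 157 158 157]
 [255 255 255 255 255 255 255 255 255 255 255 255 255 255 255 255 255 254
  222 174 167 167 164 161 160 157 160 153]
 [255 255 255 255 255 255 255 255 255 255 255 255 255 255 255 255 255 254
  220 176 168 165 164 162 159 156 157 158]
 [255 255 255 255 255 255 255 255 255 255 255 255 255 255 255 255 255 252
  216 175 165 167 164 159 157 155 159 156]
 [255 255 255 255 255 255 255 255 255 255 255 255 254 254 253 253 250 234
  199 175 168 165 161 160 157 153 157 159]
 [255 255 255 255 255 255 255 255 255 252 246 242 235 230 226 222 218 209
  191 185 174 168 162 159 152 152 157 158]
 [255 255 255 255 255 255 255 255 255 245 223 215 208 205 203 200 197 201
  197 190 179 171 165 1
[... 841 characters left out ...]
255 255 255 255 255 255 255 255 255 255 255 255 255 255 255 255 255 255
  247 188 152 150 153 149 147 151 158 165]
 [255 255 255 255 255 255 255 255 255 255 255 255 255 255 255 255 255 255
  243 184 158 157 153 145 142 152 157 166]
 [255 255 255 255 255 255 255 255 255 255 255 255 255 255 255 255 255 255
  235 180 158 159 150 145 143 153 160 165]
 [255 255 255 255 255 255 255 255 255 255 255 255 255 255 255 255 255 255
  225 173 163 157 150 146 152 160 166 165]
 [255 255 255 255 255 255 255 255 255 255 255 255 255 255 255 255 255 253
  209 169 160 158 148 145 155 162 164 170]
 [255 255 255 255 255 255 255 255 255 255 255 255 255 255 255 255 255 247
  197 163 162 153 146 144 155 164 167 167]]
```

Request:
carry_out(
  targets=[
    [[45.7,-6.7,0,0,0,0,4],[45.7,-6.7,0,0,0,0,4],[45.7,-6.7,0,0,0,0,4],[45.7,-6.7,0,0,0,0,4],[45.7,-6.7,0,0,0,0,4],[45.7,-6.7,0,0,0,0,4],[45.7,-6.7,0,0,0,0,4],[45.7,-6.7,0,0,0,0,4],[45.7,-6.7,0,0,0,0,4],[45.7,-6.7,0,0,0,0,4],[45.7,-6.7,0,0,0,0,4],[45.7,-6.7,0,0,0,0,4]],
  ],
)

```text
t: 2.15
tcp_pos: [0.5001, 0.1356, 0.2605]
tool_rot: [0.77, 0.639, 0.001, -0.001]
force: [-0.1, -0.4, 0.4]
finger_gap: 0.47
gripper_force: 0.0
```

Run:
```python
from h import *
s=manip.sense();print(s["t"],s["tcp_pos"],np.abs(s["qd"]).max())
i=cams.camera_info("wrist");a=snap("wrist","pics/w2.png");np.save("w2T.npy",i["T"])
```

```text
2.15 [0.50011189 0.13556578 0.26049391] 0.08548898145823466
```

View pics/w2.png

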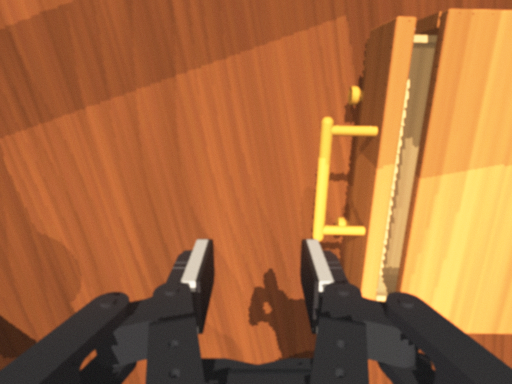

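The handle bar runs from (328,121) to (319,238), with the drawer front to its right.

Run:
```python
from h import *
i=dict(cams.camera_info("wrist"));i["T"]=np.load("w1T.npy")
c=np.array([.4754,-.3553]);rb=ray(i,298,183.7,.055)[:2];d=rb-c;print("rib",rb,np.hypot(*d),np.degrees(np.arctan2(d[1],d[0])))
a=cv2.imread("pics/w2.png");i["T"]=np.load("w2T.npy")
b,g,r=[a[:,:,k].astype(int) for k in range(3)]
m=((r>180)&(g>150)&(b<90)).astype(np.uint8);m[:112]=0;m[245:]=0;m[:,:312]=0;m[:,336:]=0
ys,xs=np.nonzero(m);print(len(xs),xs.min(),xs.max(),ys.min(),ys.max())
vx,vy,x0,y0=cv2.fitLine(np.column_stack([xs,ys]).astype(np.float32),2,0,.01,.01).ravel()
f=lambda y:ray(i,x0+vx/vy*(y-y0),y,.104)[:2]
A=f(ys.min());B=f(ys.max());d=A-B;L=np.hypot(*d);n=np.degrees(np.arctan2(-d[0],d[1]))
print(A,B,"L",L,"mid",(A+B)/2,"chest yaw",n)
# top board back/front edges: yaw by top camera
t=cams.camera_info("top");h=cv2.imread("pics/top.png")
p=[ray(t,*q,.132)[:2] for q in [(165+78/3.2,85+30/3.2),(165+335/3.2,85+86/3.2),(165+22/3.2,85+248/3.2),(165+290/3.2,85+312/3.2)]]
for u,v in((1,0),(3,2)):e=p[v]-p[u];print(np.hypot(*e),np.degrees(np.arctan2(-e[0],e[1])))
for u,v in((0,2),(1,3)):e=p[u]-p[v];print(np.hypot(*e),np.degrees(np.arctan2(e[1],e[0])))
print(p)
```

```text
rib [ 0.51558602 -0.35828478] 0.04029670879210036 -4.2477957891435745
643 313 335 117 240
[0.5644863  0.17533557] [0.54509361 0.06845853] L 0.10862217889151628 mid [0.55478996 0.12189705] chest yaw -10.28434678095158
0.25497152675635637 -11.817694723489595
0.2607119508967809 -12.98176467976251
0.22054267903871363 -12.142465300691237
0.22587919146085012 -10.692269282189821
[array([0.86423834, 0.18293797]), array([ 0.8120206 , -0.06662923]), array([0.64862973, 0.22932762]), array([ 0.59006316, -0.02472095])]
```

Run:
```python
from h import *
print(go([.555,.122,.26],79),go([.555,.122,.104],79))
```

```text
(array([-0.12,  5.6 ,  0.03]), array([ 0. , -0.1,  0.4])) (array([-0.13,  5.6 , 15.63]), array([ 0. , -0.1,  0.4]))
```

Request:
carry_out(
  targets=[
    [[-0.1,5.6,0,0,0,0.4,3.2],[-0.1,5.6,0,0,0,0.4,3.2],[-0.1,5.6,0,0,0,0.4,3.2],[-0.1,5.6,4,0,0,0.4,3.2],[-0.1,5.6,8,0,0,0.4,3.2],[-0.1,5.6,11,0,0,0.4,3.2],[-0.1,5.6,14,0,0,0.4,3.2],[-0.1,5.6,15.6,0,0,0.4,3.2],[-0.1,5.6,15.6,0,0,0.4,3.2],[-0.1,5.6,15.6,0,0,0.4,0.5],[-0.1,5.6,15.6,0,0,0.4,0.5],[-0.1,5.6,15.6,0,0,0.4,0.5]],
  ],
  force=25,
)

```text
t: 3.2
tcp_pos: [0.5552, 0.1185, 0.1053]
tool_rot: [0.773, 0.634, -0.0, 0.001]
force: [-0.4, -3.9, -4.7]
finger_gap: 0.109
gripper_force: 24.4
```

Request:
carry_out(
  targets=[
    [[0,0,0,0,0,0,0.5],[0,0,0,0,0,0,0.5]],
  ],
)

```text
t: 3.37
tcp_pos: [0.5552, 0.1186, 0.1052]
tool_rot: [0.773, 0.635, -0.0, 0.001]
force: [-1.3, -5.0, -2.9]
finger_gap: 0.107
gripper_force: 24.6
```

Request:
carry_out(
  targets=[
    [[0,-0.8,0,0,0,0,0.5],[0,-2,0,0,0,0,0.5],[0,-3.5,0,0,0,0,0.5],[0,-5,0,0,0,0,0.5],[0,-6.5,0,0,0,0,0.5],[0,-8,0,0,0,0,0.5],[0,-9,0,0,0,0,0.5],[0,-9.7,0,0,0,0,0.5],[0,-10,0,0,0,0,0.5],[0,-10,0,0,0,0,0.5]],
  ],
)

```text
t: 4.2
tcp_pos: [0.4566, 0.1393, 0.1051]
tool_rot: [0.773, 0.635, -0.0, -0.0]
force: [-2.8, -3.3, 5.5]
finger_gap: 0.109
gripper_force: 25.8
```

Request:
carry_out(
  targets=[
    [[0,-0.4,0,0,0,0,0.5],[0,-0.8,0,0,0,0,0.5],[0,-0.8,0,0,0,0,0.5]],
  ],
)

```text
t: 4.45
tcp_pos: [0.4501, 0.1406, 0.1051]
tool_rot: [0.773, 0.635, 0.001, 0.001]
force: [-1.3, -3.5, 6.1]
finger_gap: 0.106
gripper_force: 25.8
```

Request:
carry_out(
  targets=[
    [[0,-0.4,0,0,0,0,0.5],[0,-0.6,0,0,0,0,0.5],[0,-0.6,0,0,0,0,0.5]],
  ],
)

```text
t: 4.7
tcp_pos: [0.4446, 0.1418, 0.1051]
tool_rot: [0.773, 0.635, 0.001, 0.001]
force: [-0.5, -3.5, 6.3]
finger_gap: 0.106
gripper_force: 25.8
```

Request:
carry_out(
  targets=[
    [[0,-0.3,0,0,0,0,0.5],[0,-0.5,0,0,0,0,0.5],[0,-0.5,0,0,0,0,0.5]],
  ],
)

```text
t: 4.95
tcp_pos: [0.4398, 0.1428, 0.1051]
tool_rot: [0.773, 0.635, 0.001, 0.001]
force: [0.6, -3.6, 5.1]
finger_gap: 0.106
gripper_force: 25.8
```

Request:
carry_out(
  targets=[
    [[0,-0.3,0,0,0,0,0.5],[0,-0.5,0,0,0,0,0.5],[0,-0.5,0,0,0,0,0.5]],
  ],
)

```text
t: 5.2
tcp_pos: [0.4397, 0.1429, 0.1052]
tool_rot: [0.772, 0.635, 0.005, 0.004]
force: [7.9, -9.2, -0.7]
finger_gap: 0.107
gripper_force: 25.3
```

Request:
carry_out(
  targets=[
    [[0,-0.2,0,0,0,0,0.5],[0,-0.3,0,0,0,0,0.5],[0,-0.3,0,0,0,0,0.5]],
  ],
)

```text
t: 5.45
tcp_pos: [0.4397, 0.143, 0.1052]
tool_rot: [0.772, 0.635, 0.007, 0.006]
force: [10.3, -12.7, -5.8]
finger_gap: 0.103
gripper_force: 25.0
```

Request:
carry_out(
  targets=[
    [[0,0.5,0,0,0,0,0.5],[0,0.8,0,0,0,0,0.5],[0,0.8,0,0,0,0,3.2],[0,0.8,0,0,0,0,3.2],[0,0.8,-2,0,0,0,3.2],[0,0.8,-5,0,0,0,3.2],[0,0.8,-9,0,0,0,3.2],[0,0.8,-13,0,0,0,3.2],[2,4,-17,0,0,0,3.2],[2.7,8,-17.5,0,0,0,3.2],[2.7,11.5,-17.5,0,0,0,3.2],[2.7,11.5,-17.5,0,0,0,3.2]],
  ],
)

```text
t: 6.45
tcp_pos: [0.557, 0.1483, 0.2816]
tool_rot: [0.773, 0.634, 0.005, 0.004]
force: [0.5, -0.2, -0.4]
finger_gap: 0.371
gripper_force: 0.0
```

Request:
carry_out(
  targets=[
    [[0,0,0,0,0,0,4],[0,0,0,0,0,0,4]],
  ],
)

```text
t: 6.62
tcp_pos: [0.5473, 0.1487, 0.2782]
tool_rot: [0.773, 0.635, -0.001, -0.001]
force: [-1.6, 0.9, -1.0]
finger_gap: 0.468
gripper_force: 0.0
```

Run:
```python
from h import *
s=manip.sense();print(s["t"],s["tcp_pos"],s["tool_rot"],np.abs(s["qd"]).max())
i=cams.camera_info("wrist");a=snap("wrist","pics/w3.png");np.save("w3T.npy",i["T"])
b=snap("top","pics/top2.png")
```

```text
6.6167 [0.54730079 0.14874965 0.27816606] [ 0.77273528  0.63472614 -0.00119253 -0.00121962] 0.03772617494370196
```

View pics/w3.png

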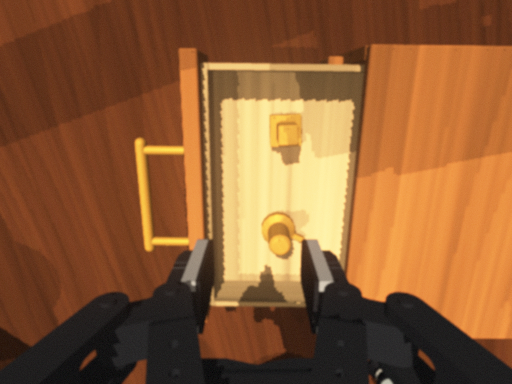

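The round seal's foot is at about (278,228), its stem top at about (279,244), and its lug points right toward about (303,238). The square seal is at (285,129). I'll zoom in to get the lug's direction.

Run:
```python
from h import *
a=cv2.imread("pics/w3.png")
cv2.imwrite("pics/c3.png",cv2.resize(a[200:265,250:315],None,fx=8,fy=8,interpolation=cv2.INTER_CUBIC))
i=dict(cams.camera_info("wrist"));i["T"]=np.load("w3T.npy")
for n,u,v,z in [("stem",279,244,.110),("foot",278,229,.072),("lug",303,238,.071),("sq",286,134,.105),("h1",142,142,.104),("h2",149,247,.104)]:print(n,ray(i,u,v,z).round(4))
```

```text
stem [0.5535 0.0782 0.11  ]
foot [0.5544 0.0764 0.072 ]
lug [0.5785 0.0607 0.071 ]
sq [0.5776 0.1778 0.105 ]
h1 [0.4528 0.1951 0.104 ]
h2 [0.4297 0.0961 0.104 ]
```

View pics/c3.png

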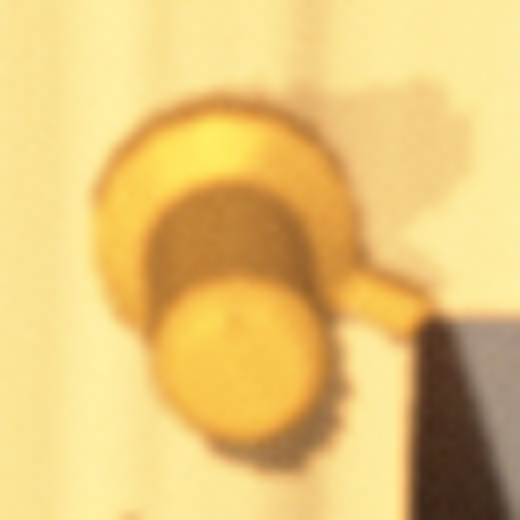

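Run:
```python
from h import *
print(go([.5545,.077,.2],-35),manip.sense()["q"][[0,5]])
```

```text
(array([-6.89,  2.21,  7.82]), array([-1.000e-01,  2.000e-01,  1.138e+02])) [0.06843266 0.26335078]
```

Request:
carry_out(
  targets=[
    [[-6.9,2.2,4,0,0,80,4],[-6.9,2.2,4,0,0,80,4],[-6.9,2.2,4,0,0,80,4],[-6.9,2.2,4,0,0,80,4],[-6.9,2.2,4,0,0,80,4],[-6.9,2.2,4,0,0,80,4],[-6.9,2.2,4,0,0,80,4],[-6.9,2.2,4,0,0,80,4],[-6.9,2.2,4,0,0,80,4],[-6.9,2.2,4,0,0,80,4],[-6.9,2.2,4,0,0,80,4],[-6.9,2.2,4,0,0,80,4]],
  ],
)

```text
t: 7.72
tcp_pos: [0.5551, 0.077, 0.239]
tool_rot: [1.0, -0.012, -0.001, -0.0]
force: [-0.2, 0.2, 0.3]
finger_gap: 0.467
gripper_force: 0.0
```

Request:
carry_out(
  targets=[
    [[0,0,3.8,0,0,33.8,4],[0,0,3.8,0,0,33.8,4],[0,0,3.8,0,0,33.8,4],[0,0,3.8,0,0,33.8,4],[0,0,3.8,0,0,33.8,4],[0,0,3.8,0,0,33.8,4],[0,0,3.8,0,0,33.8,4]],
  ],
)

```text
t: 8.3
tcp_pos: [0.556, 0.0768, 0.2012]
tool_rot: [0.954, -0.299, -0.0, 0.0]
force: [-0.4, 0.0, -0.1]
finger_gap: 0.468
gripper_force: 0.0
```

Run:
```python
from h import *
s=manip.sense();print(s["t"],s["tcp_pos"],s["tool_rot"],np.abs(s["qd"]).max())
i=cams.camera_info("wrist");a=snap("wrist","pics/w4.png");np.save("w4T.npy",i["T"])
```

```text
8.3 [0.55595641 0.07681563 0.20123244] [ 9.54335842e-01 -2.98735554e-01 -4.08651719e-04  4.67907790e-05] 0.005474665527395633
```

View pics/w4.png

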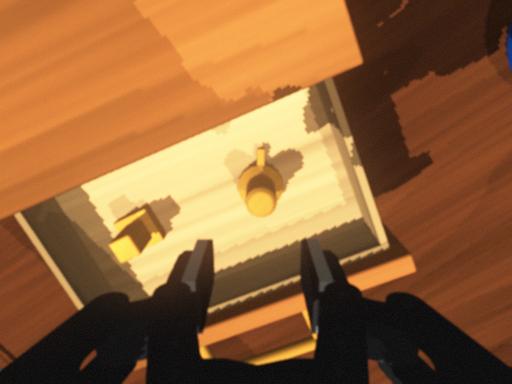

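The seal is centred between the fingers: stem top at about (261,202), foot at about (261,181), lug end at about (261,146), pointing at the camera as intended.

Run:
```python
from h import *
i=dict(cams.camera_info("wrist"));i["T"]=np.load("w4T.npy")
st=ray(i,261,202.5,.110);ft=ray(i,261,182,.072);l=ray(i,261,147,.072)
print(st,ft,l); c=(st+ft)/2
d=(l-c)[:2];print(np.hypot(*d),np.degrees(np.arctan2(d[1],d[0])))
print(go([c[0],c[1],.098],-35), "orient",np.degrees(2*np.arctan2(-.2987,.9543)))
```

```text
[0.55417893 0.07443689 0.11      ] [0.55655746 0.07229167 0.072     ] [0.5789356  0.05690367 0.072     ]
0.028746722243697072 -34.93229672083238
(array([ 0.14,  0.32, 10.33]), array([0. , 0. , 0.2])) orient -34.76068852503799
```

Request:
carry_out(
  targets=[
    [[0.1,0.3,2,0,0,0,4],[0.1,0.3,5,0,0,0,4],[0.1,0.3,7.5,0,0,0,4],[0.1,0.3,9.2,0,0,0,4],[0.1,0.3,10.3,0,0,0,4],[0.1,0.3,10.3,0,0,0,4],[0.1,0.3,10.3,0,0,0,1.5],[0.1,0.3,10.3,0,0,0,1.5],[0.1,0.3,10.3,0,0,0,1.5],[0.1,0.3,10.3,0,0,0,1.5],[0.1,0.3,10.3,0,0,0,1.5]],
  ],
  force=40,
)

```text
t: 9.27
tcp_pos: [0.5562, 0.0735, 0.0991]
tool_rot: [0.954, -0.301, 0.001, -0.0]
force: [0.0, 0.2, -0.1]
finger_gap: 0.236
gripper_force: 39.4
```

Request:
carry_out(
  targets=[
    [[0,0,-1,0,0,0,1.5],[0,0,-3,0,0,0,1.5],[0,0,-6,0,0,0,1.5],[0,0,-9,0,0,0,1.5],[0,0,-11,0,0,0,1.5],[0,0,-12.5,0,0,0,1.5],[0,0,-13,0,0,0,1.5],[0,0,-13,0,0,0,1.5],[0,0,-13,0,0,0,1.5]],
  ],
)

```text
t: 10.02
tcp_pos: [0.5553, 0.0735, 0.2282]
tool_rot: [0.954, -0.301, -0.0, 0.0]
force: [-0.2, -0.3, -2.1]
finger_gap: 0.236
gripper_force: 39.3
```

Run:
```python
from h import *
s=manip.sense();print(s["tcp_pos"],s["finger_gap"])
print(go([.4754,-.3553,.2],-4.2))
```

```text
[0.55528101 0.07353752 0.22817984] 0.23647754239993696
(array([18.06, 39.71,  2.82]), array([  0. ,   0. , -30.8]))
```

Request:
carry_out(
  targets=[
    [[1,2,0,0,0,-2,1.5],[2.7,6,0,0,0,-5,1.5],[4.5,10,0,0,0,-8,1.5],[6.3,14,0,0,0,-11,1.5],[8.1,18,0,0,0,-14,1.5],[10,22,0,0,0,-17,1.5],[11.7,25.7,0,0,0,-20,1.5],[13.5,29.7,0,0,0,-23,1.5],[15.3,33.6,0,0,0,-26,1.5],[16.8,37,0,0,0,-29,1.5],[17.7,39,0,0,0,-30.8,1.5],[18.1,39.7,0,0,0,-30.8,1.5]],
  ],
)

```text
t: 11.02
tcp_pos: [0.4747, -0.3609, 0.2265]
tool_rot: [0.999, -0.039, -0.001, 0.001]
force: [1.1, 0.7, -2.3]
finger_gap: 0.239
gripper_force: 39.6
```

Request:
carry_out(
  targets=[
    [[0,0,2,0,0,0,1.5],[0,0,4.5,0,0,0,1.5],[0,0,6.8,0,0,0,1.5],[0,0,6.8,0,0,0,1.5],[0,0,6.8,0,0,0,1.5]],
  ],
)

```text
t: 11.43
tcp_pos: [0.4752, -0.3538, 0.158]
tool_rot: [0.999, -0.037, -0.002, -0.002]
force: [0.7, -0.1, -1.8]
finger_gap: 0.242
gripper_force: 39.7
```

Run:
```python
from h import *
s=manip.sense();print(s["t"],s["tcp_pos"],s["tool_rot"],np.abs(s["qd"]).max())
i=cams.camera_info("wrist");a=snap("wrist","pics/w5.png");np.save("w5T.npy",i["T"])
```

```text
11.4333 [ 0.47517026 -0.3537763   0.15800244] [ 0.99932229 -0.03666733 -0.00222379 -0.00235079] 0.04933666077648936
```

View pics/w5.png

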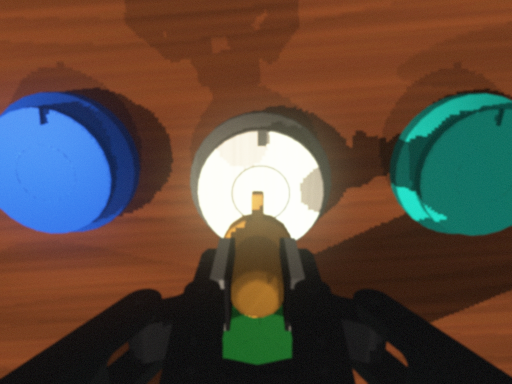

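The scribed circle is centred at about (261,192) and the rib's inner end is at (263,146). The held seal's lug end is at (258,192), lying along the tool axis.

Run:
```python
from h import *
a=cv2.imread("pics/w5.png").astype(int);i=dict(cams.camera_info("wrist"));i["T"]=np.load("w5T.npy")
g=a.min(2)
# plate outline
m=(cv2.GaussianBlur(g.astype(np.uint8),(3,3),0)>120).astype(np.uint8);m[:,:180]=0;m[:,345:]=0;m[250:]=0;m[:115]=0
P=np.column_stack(np.nonzero(m)[::-1]);h=cv2.convexHull(P.astype(np.int32))[:,0]
W=np.array([ray(i,*q,.05)[:2] for q in h if q[1]<225],np.float32)
A=np.c_[2*W,np.ones(len(W))];x=np.linalg.lstsq(A,(W**2).sum(1),rcond=None)[0]
print("plate fit",x[:2],np.sqrt(x[2]+x[0]**2+x[1]**2))
print("circle",ray(i,261,192,.05), [ray(i,*q,.05)[:2].round(4) for q in((232,193),(290,193),(261,167))])
c=x[:2]; r1=ray(i,263.5,131,.055)[:2];r2=ray(i,263,146,.055)[:2]
for r in(r1,r2):d=r-c;print("rib",r,np.hypot(*d),np.degrees(np.arctan2(d[1],d[0])))
s=manip.sense()
zl=s["tcp_pos"][2]-.036+.009
l1=ray(i,257.7,192,zl);l0=ray(i,257.5,212,zl)
d=(l1-l0)[:2];e=(l1-s["tcp_pos"])[:2];print("lug",l1,np.degrees(np.arctan2(d[1],d[0])),np.hypot(*e),np.degrees(np.arctan2(e[1],e[0])),s["tcp_pos"])
ms=(a[:,:,2]-a[:,:,0]>70)&(a[:,:,1]>110);
for v in range(190,214,3):
  xs=np.nonzero(ms[v,240:280])[0]+240; print(v,xs.min() if len(xs) else 0,xs.max() if len(xs) else 0)
```

```text
plate fit [ 0.47517349 -0.35505349] 0.04561633636496677
circle [ 0.47646925 -0.35619335  0.05      ] [array([ 0.4772, -0.3355]), array([ 0.4743, -0.3767]), array([ 0.4947, -0.3575])]
rib [ 0.52009451 -0.36082401] 0.04529013865697996 -7.320082255031393
rib [ 0.51018951 -0.35982798] 0.03534002606678955 -7.764491388745377
lug [ 0.50350675 -0.3560391   0.13264237] -4.664214161741212 0.02729249534731421 -2.5094526441811684 [ 0.47624042 -0.35484412  0.15964237]
190 0 0
193 0 0
196 252 262
199 252 262
202 252 262
205 252 262
208 252 260
211 0 0
```

Request:
carry_out(
  targets=[
    [[0.1,0.1,2,0,0,1.8,1.5],[0.1,0.1,4,0,0,1.8,1.5],[0.1,0.1,5.5,0,0,1.8,1.5],[0.1,0.1,6.5,0,0,1.8,1.5],[0.1,0.1,6.8,0,0,1.8,1.5],[0.1,0.1,6.8,0,0,1.8,1.5],[0.1,0.1,6.8,0,0,1.8,1.5],[0.1,0.1,6.8,0,0,1.8,1.5]],
  ],
)

```text
t: 12.15
tcp_pos: [0.478, -0.3573, 0.0936]
tool_rot: [0.999, -0.052, 0.001, 0.001]
force: [-0.1, -0.8, -2.5]
finger_gap: 0.242
gripper_force: 39.6
```

Run:
```python
from h import *
s=manip.sense();print(s["t"],s["tcp_pos"],s["tool_rot"])
i=cams.camera_info("wrist");a=snap("wrist","pics/w6.png");np.save("w6T.npy",i["T"])
cv2.imwrite("pics/c6.png",cv2.resize(a[100:330,140:380,::-1],None,fx=2.5,fy=2.5,interpolation=cv2.INTER_CUBIC))
```

```text
12.15 [ 0.47802763 -0.35725679  0.09361887] [ 9.98629363e-01 -5.23223064e-02  9.54208861e-04  9.28302370e-04]
```

View pics/c6.png

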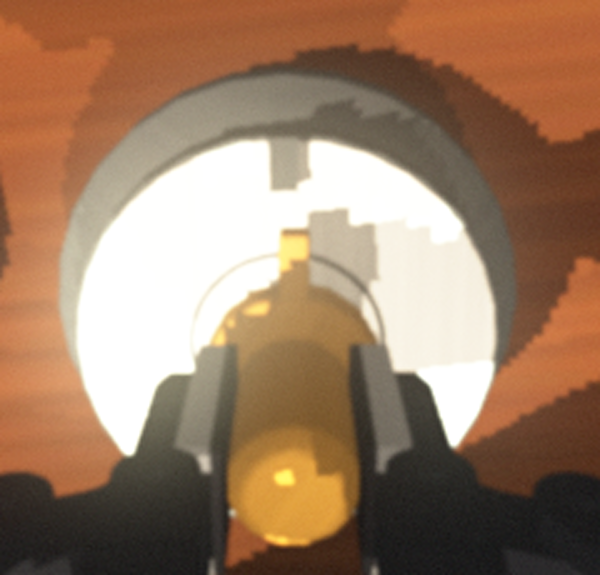

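The lug (x=295 in the crop) points straight at the rib (x=290), and the scribed circle's centre (x=288) is about 1.7 mm to the left. I'll check the fore-aft offset too.

Run:
```python
from h import *
i=dict(cams.camera_info("wrist"));i["T"]=np.load("w6T.npy")
s=manip.sense();t=s["tcp_pos"];print(t);r=R.from_quat(s["tool_rot"])
f=lambda u,v,z:(r.inv().apply(ray(i,140+u/2.5,100+v/2.5,z)-t)*1000).round(1)
b=t[2]-.036
for n,u,v,z in [("circ top",288,255,.05),("circ L",191,340,.05),("circ R",384,340,.05),("rib in",290,188,.055),("rib out",290,140,.055),("lug lo",295,230,b+.002),("lug hi",295,237,b+.009),("stem near L",228,480,b+.046),("stem R",360,480,b+.046),("stem bottom",295,547,b+.045)]:print(n,f(u,v,z))
```

```text
[ 0.47792854 -0.35720168  0.09355854]
circ top [17.3 -0.9 43.6]
circ L [ -2.  -21.7  43.5]
circ R [-2.  19.6 43.6]
rib in [33.  -0.5 38.6]
rib out [42.5 -0.5 38.6]
lug lo [25.8  0.5 34. ]
lug hi [26.7  0.5 27.1]
stem near L [ -0.4  -9.8 -10. ]
stem R [ -0.4  10.4 -10. ]
stem bottom [-13.4   0.5  -9. ]
```

Request:
carry_out(
  targets=[
    [[0,-0.15,0.2,0,0,-0.5,1.5],[0,-0.15,0.4,0,0,-0.5,1.5],[0,-0.15,0.6,0,0,-0.5,1.5],[0,-0.15,0.65,0,0,-0.5,1.5],[0,-0.15,0.65,0,0,-0.5,1.5],[0,-0.15,0.65,0,0,-0.5,1.5]],
  ],
)

```text
t: 12.7
tcp_pos: [0.4774, -0.3551, 0.0861]
tool_rot: [0.999, -0.048, 0.0, -0.0]
force: [-0.5, 0.9, 3.5]
finger_gap: 0.239
gripper_force: 40.1
```

Request:
carry_out(
  targets=[
    [[0,0,0.06,0,0,0,1.5],[0,0,0.06,0,0,0,1.5],[0,0,0.06,0,0,0,1.5]],
  ],
)

```text
t: 12.95
tcp_pos: [0.4774, -0.3551, 0.0861]
tool_rot: [0.999, -0.048, 0.0, 0.0]
force: [-1.1, 1.4, 6.4]
finger_gap: 0.239
gripper_force: 40.6
```

Contact made at the expected height, with about 8 N. I'll release and rise.

Request:
carry_out(
  targets=[
    [[0,0,0,0,0,0,2.6],[0,0,0,0,0,0,3.2],[0,0,0,0,0,0,4],[0,0,0,0,0,0,4],[0,0,-1,0,0,0,4],[0,0,-3,0,0,0,4],[0,0,-6,0,0,0,4],[0,0,-9,0,0,0,4],[0,0,-12,0,0,0,4],[0,0,-12,0,0,0,4],[0,0,-12,0,0,0,4]],
  ],
)

```text
t: 13.87
tcp_pos: [0.4784, -0.3561, 0.2081]
tool_rot: [0.999, -0.048, 0.002, 0.002]
force: [-0.0, 0.4, -0.5]
finger_gap: 0.47
gripper_force: 0.0
```

Run:
```python
from h import *
s=manip.sense();print(s["t"],s["tcp_pos"])
i=cams.camera_info("wrist");np.save("w7T.npy",i["T"]);a=snap("wrist","pics/w7.png");b=snap("top","pics/top3.png")
x=cv2.resize(a[60:300,140:380,::-1],(480,480));y=cv2.resize(b[140:240,165:235,::-1],(315,450));o=np.zeros((480,795,3),np.uint8);o[:,:480]=x;o[:450,480:]=y
cv2.imwrite("pics/c7.png",o)
```

```text
13.8667 [ 0.47842051 -0.35610059  0.2080755 ]
```

View pics/c7.png

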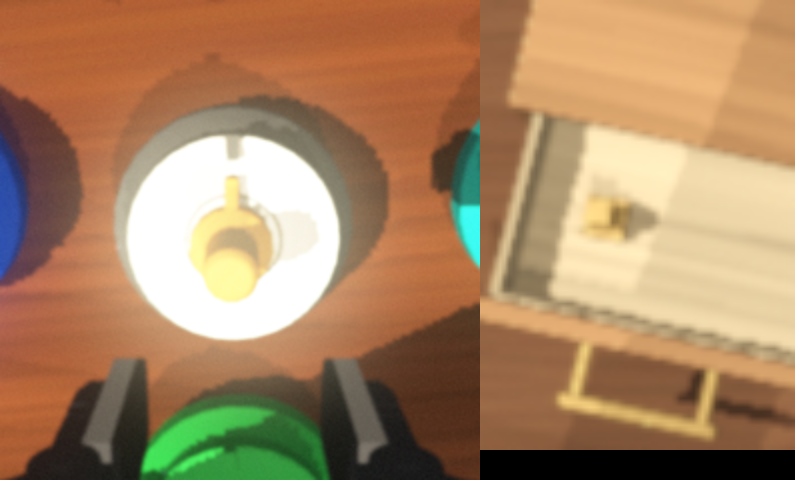

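The seal stands upright in the circle with its lug toward the rib. The drawer is out with the square seal standing in it. One numeric check of the offsets before handing in.

Run:
```python
from h import *
i=dict(cams.camera_info("wrist"));i["T"]=np.load("w7T.npy")
f=lambda u,v,z:ray(i,140+u/2,60+v/2,z)[:2]
ri,ro=f(234,157,.055),f(234,138,.055);l=f(232.5,177,.055);l2=f(232.5,179,.059);L,Rr=f(190,240,.059),f(272,240,.059);pl,pr=f(128,238,.05),f(340,238,.05);ft=f(231,205,.059);st=f(231,274,.096);pt,pb=f(234,134,.05),f(234,340,.05)
for n in "ri ro l l2 L Rr pl pr pt pb ft st".split():print(n,globals()[n].round(4))
print("plate c",(pt+pb)/2,(pl+pr)/2)
```

```text
ri [ 0.5118 -0.3598]
ro [ 0.5194 -0.3605]
l [ 0.5037 -0.3584]
l2 [ 0.5037 -0.3584]
L [ 0.48   -0.3385]
Rr [ 0.4767 -0.3723]
pl [ 0.4809 -0.3114]
pr [ 0.4722 -0.4016]
pt [ 0.5204 -0.3607]
pb [ 0.4294 -0.352 ]
ft [ 0.4931 -0.3568]
st [ 0.4758 -0.3551]
plate c [ 0.47492705 -0.35631104] [ 0.47658789 -0.35649232]
```

```bash
python3 -c "
from h import *
print(sign_off())"
```

```text
the job is handed in; nothing more can be done
None
```

I handed the job in: the drawer is out to its stop with the square-footed seal standing in it, and the round-footed seal stands upright in the scribed circle, by my measurement about 1–2 mm off centre with its lug within about 1° of the rib; the hand-in returned no verdict.

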